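# Fit the grease drawer and hold the grill lid at 45 degrees for scraping

## Robot

A 6-joint arm with a two-finger parallel gripper is mounted at the origin on a cart in front of the work surface, level with it; the furniture and walls round the work are solid. World frame = base frame: x ahead of the robot, y to its left, z up, the work surface at z = 0. Lengths are in m, angles in rad, forces in N, time in s.
With the tool pointing down it reaches from about 0.3 to 0.75 m from the base axis. Payload 8.5 kg.
Tool frame: the origin (TCP) lies midway between the tips of the shut fingers; the grasp point (between the pads) lies manip.tcp_to_grasp behind it (manip.tcp_to_grasp is the distance from the TCP to the grasp point, in m); z points along the fingers, y is the line along which they close (so a half turn about z gives the same grasp; the last joint's range is limited). The gripper opens to 85 mm and grips with 20 to 120 N. Pads are 22 mm wide; open, the fingers measure 114 mm over their backs; the gripper's body (76 mm by 85 mm) begins 54 mm behind the grasp point. The pads swing forward as they close: fully open they stand 13 mm farther back than shut.
Start: joints at [0.899, 0.381, 1.297, -0, 1.464, -0.215], TCP at [0.243, 0.494, 0.231] pointing down, gripper open.
Joint ranges: [-3.11, 3.11], [-0.89, 2.33], [0.22, 2.48], [-1.42, 4.56], [0.17, 2.85], [-2.88, 2.88]. Speed limits (rad/s): [2.39, 2.39, 3.14, 3.14, 3.14, 3.14].

## Interface

Orientations are given as a unit quaternion [w, x, y, z].
In Python, from rig import manip gives the robot as it stands. The module is installed in compiled form; this text tells all that it offers.
- The arm moves only by the tool send_rows, never from a script. Its argument "moves" is a list of rows, each a list of 5 numbers: the closure, from 0 (fully open) to 1 (shut), then the shift along the tool's x, y, z in m, then the turn about the tool's z in degrees. A call has 1 to 12 rows; each row is the pose to reach, as a shift and turn from the pose commanded when the call began, along the tool's axes at that moment; what a row does not reach only later rows make up. A row lasts 1/10 s, in which the tool goes at most 50 mm and 8.59 degrees, less where a joint would pass 70% of its speed; a pose out of reach is approached as far as the arm can. A call with a gripper value outside its range is refused whole. The fingers move at their own pace and stop on an object; "force" is the grip in N (left out, the last holds). Time passes only in rows, so rows that repeat a pose let the fingers close. It gives the time, the measured TCP pose, the force, the opening and the grip force at its end, in the units of the state.
- manip.get_obs(): the state, without advancing time (a new reading comes with each control period).
- manip.get_image(name): name is "scene" or "top" or "wrist"; returns (picture, depth): 384x512x3 uint8, red, green, blue; 384x512 float32, m along the optical axis (not along the pixel's ray), 0 where there is no reading.
- manip.get_calibration(name): a dict with "K" (3x3 intrinsics, pixels), "k1" (the pictures are not rectified: a ray, as slopes to the right and down, at radius r is drawn at 1 + k1 r^2 times it, then the intrinsics apply), "R" (3x3) and "t" (3): a world point X has camera coordinates R X + t. Camera axes: x right, y down, z forward; pixel columns grow to the right and rows downward; lengths in m; the calibration is good to about 2 mm. A picture is of the moment at which its call begins: read the wrist's pose just before it. get_calibration takes no time and is no camera call; for the wrist camera it gives the pose at the moment of the call.
- manip.finish_job(): hands the job in; it is judged then, once.
Trained networks look in the newest picture that a camera, given by its name, has taken for a name from the list of things; names that differ only in an ending like _2 or _b are one class to them, and where a whole thing is asked for, a point or a joint stands for the part that bears it (a point fixed in the world has none). Each returns a list of dicts, best first, with "p" (0 to 1); they miss things now and then, are a little off and sometimes report something else, mostly with a low value. They report only what shows in the picture. A call takes as long as a camera call.
- manip.boxes_of(camera, label): "uv" ([column, row] in pixels, amid what is visible of it).
- manip.trace(camera, label): "pixels" (384x512 bool, what is visible of it) and "uv" ([column, row] in pixels, amid what is visible of it).
The state is a dict: "time_s": time; "qpos": joint angles; "joint_vel": joint speeds; "joint_efforts": joint torques, N m; "eef_pos": TCP position; "tool_rot": TCP orientation; "wrist_force": force on the tool from outside, world axes, zero at the start; "moment": the same for the moment, N m; "grip_width": finger opening in m; "gripper_force": force on a finger pad.
Only numpy, scipy, OpenCV 4.12 (cv2) and the standard library are available. Lean on these libraries where they do the work, as an engineer would, in place of code of your own. Each camera call takes 0.05 s, during which the arm holds its last target. There are 200 camera calls.

## Task

Get the small contact grill ready for scraping down: while its lid is still shut, push the loose grease drawer fully home into the slot in the grill's front, so that nothing drips on the worktop. Then lift the lid by its bar handle to 45 degrees from shut and finish your program still holding it there, because it falls shut when let go; leave the spice jar, the salt shaker and the sauce bowl beside it where they stand.

Things in the scene. Friction and masses are not known exactly. Their poses are not given: they have to be found in the camera images.
- grill: small contact grill, brushed steel, fixed to the worktop, 180 mm deep (its x) x 220 mm wide (its y), housing top 72 mm and shut lid top 123 mm above the worktop. Origin on the worktop under its centre; x points from its front to its back, away from the robot, y to its left, z up. The front, at x = -90 mm, has a black dial on the right (12 to 17 mm proud) and the drawer slot on the left
- drawer_slot (a point): centre of the slot's mouth, on the plane of the grill's front, 21 mm above the worktop (grill frame x -90, y +40 mm); axes as the grill's. The slot is 70 mm wide, 42 mm high, open to the worktop below and 70 mm deep along +x; the drawer runs straight on the worktop
- drawer_face (a point): on the loose grease drawer (160 g): centre of the back of its face plate, 21 mm above the drawer's underside; its x points into the grill when fitted, z up. A tray 63 mm wide, 32 mm high and 48 mm long, its nose tapered to 54 mm, lies on the +x side; the face plate, 84 mm wide, 42 mm high, 4 mm thick, meets the grill's front when fully home: then this point is at drawer_slot with the same axes
- drawer_grip (a point): grip point on the drawer's black straight handle, 50 mm out (-x) from drawer_face and 24 mm above the underside; the handle is 14 mm thick (y), 22 mm high and runs from 4 to 76 mm out along -x, same axes as drawer_face
- lid_bar (a point): middle of the lid's bar handle, a round black bar of 18 mm diameter along its y, 130 mm free length between two aluminium posts; with the lid shut it is 174 mm above the worktop (grill frame x -60, y 0), 51 mm clear over the lid's top to its centre; its axes turn with the lid, equal to the grill's when shut
- lid_hinge (a point): point on the hinge axis, at the back of the grill, 88 mm above the worktop (grill frame x +92, y 0); the axis runs along the grill's y; the bar's middle lies 152 mm in front of it and 86 mm above it when shut, and circles it as the lid opens
- grill_lid (a joint): lid angle in rad, 0 shut, growing as its front rises (45 degrees = 0.785), limit 1.75; no stay or catch, the lid, about 1.1 kg, falls shut by its weight when let go; lifting at the bar along its arc takes about 2 to 9 N
- spice_jar: upright spice jar with a screw cap, 45 mm wide, 106 mm high, at the left of the grill, bystander; origin on the underside
- shaker: upright salt shaker, 44 mm wide, 90 mm high, at the far left beside the rice bowl, bystander; origin on the underside
- bowl: black sauce bowl, 76 mm wide, 30 mm high, at the left in front of the rice cooker, bystander; origin on the underside

How it is judged:
By the outcome, as a careful person would: the job done as asked, in the order asked, and still so for the second after the job is handed in, while the arm keeps its last pose, push and grip.
It also fails if it takes over 59 s, if anything falls off the work surface, if the arm or the gripper's body presses on something with over 40 N, if the wrist force passes 120 N, or if a joint passes its speed limit or range.

## Working session

There is one attempt and no reset: what is moved stays moved. The work goes in short steps, Python scripts to look and compute and a tool call to move; the robot and the scene stay as the last step left them, time stands still between calls to the robot, and variables do not carry over. Pictures are saved under pics/ and viewed, at most 10 in all, crops included, and the job is handed in when it is done.

Besides the shell and the picture viewer there is one more tool, called by a JSON object that holds its "name" and its "arguments", one argument or row to a line. send_rows: Moves the arm, as the interface text tells. Its arguments: {"type":"object","properties":{"moves":{"type":"array","items":{"type":"array","items":{"type":"number"}}},"force":{"type":"number"}},"required":["moves"]}

```bash
mkdir -p pics
cat > h.py <<'E'
import numpy as np, cv2
from rig import manip
def unproj(cal,u,v,d):
    K=cal["K"];k=cal["k1"]
    xd=(np.asarray(u,float)-K[0,2])/K[0,0]; yd=(np.asarray(v,float)-K[1,2])/K[1,1]
    x,y=xd.copy(),yd.copy()
    for _ in range(20):
        s=1+k*(x*x+y*y); x=xd/s;y=yd/s
    P=np.stack([x*d,y*d,np.asarray(d,float)],-1)
    return (P-cal["t"])@cal["R"]
def cloud(cam):
    im,d=manip.get_image(cam); cal=manip.get_calibration(cam)
    vv,uu=np.mgrid[0:384,0:512]
    W=unproj(cal,uu,vv,d); W[d==0]=np.nan
    return im,d,W
def save(im,n): cv2.imwrite("pics/"+n,cv2.cvtColor(im,cv2.COLOR_RGB2BGR))
E
python3 - <<'E'
from h import *
o=manip.get_obs(); print({k:np.round(v,3) for k,v in o.items()}, manip.tcp_to_grasp)
ims=[]
for c in ["scene","top"]:
    im,d,W=cloud(c); ims.append(im)
    np.savez(c+".npz",im=im,W=W)
    for l in ["grill","drawer_face","drawer_grip","lid_bar","spice_jar","shaker","bowl"]:
        for r in manip.trace(c,l)[:2]:
            m=r["pixels"]; P=W[m]; P=P[~np.isnan(P[:,0])]
            print(c,l,round(r["p"],2),np.round(r["uv"]),m.sum(), np.round(np.median(P,0),3),np.round(np.percentile(P,2,0),3),np.round(np.percentile(P,98,0),3))
save(ims[0],"s0.png"); save(ims[1],"t0.png")
E
```

```text
{'time_s': np.float64(0.0), 'qpos': array([ 0.899,  0.381,  1.298, -0.   ,  1.464, -0.215]), 'joint_vel': array([-0.   , -0.   ,  0.001,  0.001,  0.001, -0.   ]), 'joint_efforts': array([ 0.0000e+00, -4.4847e+01, -2.3128e+01, -0.0000e+00,  5.0000e-03,
       -0.0000e+00]), 'eef_pos': array([0.242, 0.493, 0.231]), 'tool_rot': array([-0.   ,  0.226,  0.974, -0.001]), 'wrist_force': array([-0.26 ,  0.322, -0.497]), 'moment': array([ 0.014, -0.014, -0.016]), 'gripper_force': np.float64(0.0), 'grip_width': np.float64(0.085)} 0.0187
scene grill 0.78 [336. 253.] 8106 [ 0.45  -0.406  0.119] [ 0.363 -0.513  0.009] [ 0.573 -0.27   0.182]
scene drawer_face 0.73 [248. 235.] 801 [ 0.434 -0.155  0.022] [ 0.362 -0.201 -0.001] [ 0.476 -0.121  0.043]
scene drawer_grip 0.78 [248. 232.] 866 [ 0.431 -0.153  0.02 ] [ 0.362 -0.201 -0.002] [ 0.475 -0.118  0.043]
scene lid_bar 0.89 [338. 243.] 5525 [ 0.463 -0.392  0.122] [ 0.376 -0.488  0.086] [ 0.577 -0.285  0.183]
scene spice_jar 0.92 [268. 182.] 529 [ 0.559 -0.137  0.073] [ 0.55  -0.152  0.009] [ 0.586 -0.113  0.109]
scene spice_jar 0.3 [201. 181.] 468 [
[... 462 characters left out ...]
drawer_face 0.36 [340. 193.] 5742 [ 0.477 -0.373  0.122] [ 0.37  -0.493  0.015] [ 0.594 -0.265  0.183]
top drawer_grip 0.81 [257. 216.] 549 [ 0.433 -0.159  0.004] [ 0.363 -0.197 -0.002] [ 0.469 -0.121  0.043]
top lid_bar 0.73 [338. 192.] 4554 [ 0.479 -0.378  0.123] [ 0.386 -0.48   0.105] [ 0.578 -0.279  0.184]
top spice_jar 0.91 [245. 167.] 342 [ 0.563 -0.128  0.105] [ 0.548 -0.149  0.001] [ 0.612 -0.105  0.11 ]
top shaker 0.54 [158. 184.] 198 [0.525 0.113 0.078] [0.511 0.102 0.029] [0.542 0.132 0.091]
top bowl 0.74 [339. 190.] 5652 [ 0.478 -0.372  0.122] [ 0.371 -0.492  0.04 ] [ 0.592 -0.265  0.183]
top bowl 0.64 [190. 196.] 555 [0.499 0.039 0.017] [ 0.462  0.004 -0.   ] [0.531 0.071 0.032]
```

Run:
```python
import cv2
for n in ["s0","t0"]:
    im=cv2.imread(f"pics/{n}.png"); cv2.imwrite(f"pics/{n}c.png",cv2.resize(im[110:340,140:430],None,fx=2.5,fy=2.5,interpolation=cv2.INTER_CUBIC))
```

```text
(no output)
```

View pics/s0c.png

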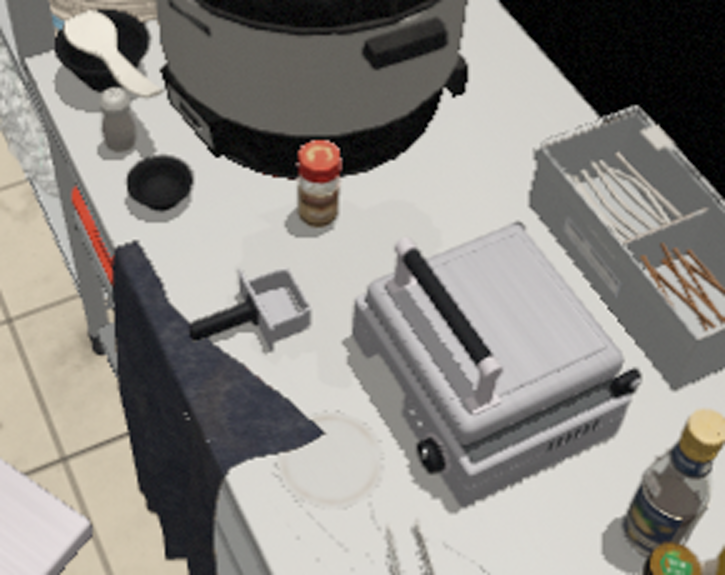

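View pics/t0c.png

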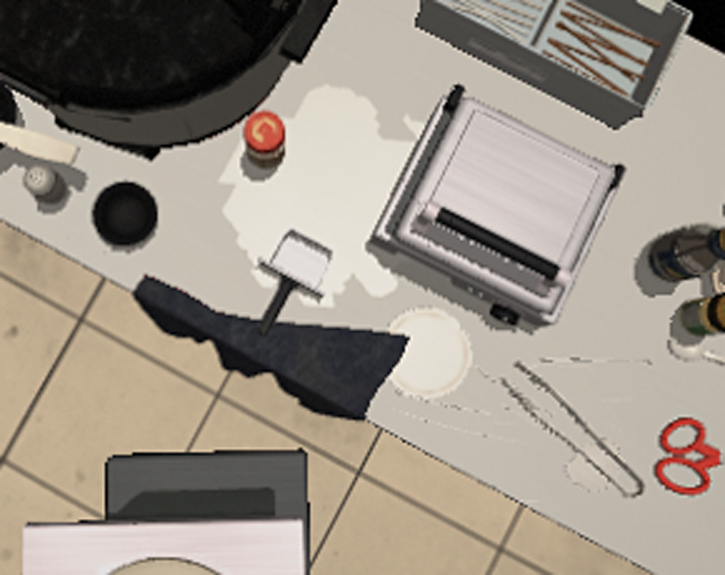

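The scene and top pictures show the grill at about (337,193) in top, facing down-left with its lid shut. The drawer lies at about (255,216) with its handle towards the front edge and the cloth. The jar, bowl and shaker stand to the left. Next I fit the poses.

```bash
cat > fit.py <<'E'
from h import *
def bar(W):
    P=W.reshape(-1,3); P=P[~np.isnan(P[:,0])]
    m=(P[:,2]>.160)&(P[:,2]<.2)&(P[:,0]>.3)&(P[:,0]<.62)&(P[:,1]<-.2)&(P[:,1]>-.55)
    return P[m]
if __name__=="__main__":
  for c in ["scene","top"]:
    W=np.load(c+".npz")["W"]; im=np.load(c+".npz")["im"]
    B=bar(W); r=cv2.minAreaRect(B[:,:2].astype(np.float32)*1000)
    print(c,"bar",len(B),r,B[:,2].max())
    P=W.reshape(-1,3); C=im.reshape(-1,3).astype(int); ok=~np.isnan(P[:,0]); P=P[ok];C=C[ok]
    m=(P[:,2]>.112)&(P[:,2]<.13)&(P[:,0]>.3)&(P[:,0]<.65)&(P[:,1]<-.2)&(P[:,1]>-.55)
    print(c,"lid",m.sum(),cv2.minAreaRect(P[m][:,:2].astype(np.float32)*1000),np.median(P[m][:,2]))
    # drawer
    box=(P[:,0]>.34)&(P[:,0]<.52)&(P[:,1]<-.09)&(P[:,1]>-.23)
    m=box&(P[:,2]>.036)&(P[:,2]<.05); print("plate",m.sum(),cv2.minAreaRect(P[m][:,:2].astype(np.float32)*1000))
    m=box&(P[:,2]>.020)&(P[:,2]<.05)&(C.sum(1)<200); print("handle",m.sum(),cv2.minAreaRect(P[m][:,:2].astype(np.float32)*1000),P[m].max(0))
    m=box&(P[:,2]>.022)&(P[:,2]<.036)&(C.sum(1)>250); print("tray",m.sum(),cv2.minAreaRect(P[m][:,:2].astype(np.float32)*1000))
    m=(P[:,0]>.4)&(P[:,0]<.46)&(P[:,1]<-.22)&(P[:,1]>-.26);print("table",np.median(P[m],0))
E
python3 fit.py
```

```text
scene bar 551 ((433.4598388671875, -355.4919128417969), (157.96893310546875, 19.47796058654785), 59.689918518066406) 0.1865415907464555
scene lid 4272 ((483.3575439453125, -383.01910400390625), (184.69503784179688, 175.75108337402344), 61.04676055908203) 0.12186439278336397
plate 103 ((416.4533996582031, -142.62548828125), (77.34356689453125, 102.49784088134766), 32.0808219909668)
handle 185 ((386.3426208496094, -138.29751586914062), (20.87504005432129, 71.79464721679688), 63.186519622802734) [ 0.42221165 -0.11539792  0.04317075]
tray 160 ((416.653564453125, -156.15313720703125), (76.21588897705078, 118.96971893310547), 74.07818603515625)
table [ 0.43384422 -0.24244827  0.00049309]
top bar 460 ((432.99951171875, -354.5045166015625), (156.0752716064453, 18.252647399902344), 61.94788360595703) 0.18637015939537202
top lid 3936 ((482.8602600097656, -383.00506591796875), (182.96661376953125, 176.3323516845703), 61.11351013183594) 0.12238226024024008
plate 87 ((409.47064208984375, -138.96014404296875), (70.16431427001953, 78.54186248779297), 28.525373458862305)
handle 132 ((385.2453918457031, -136.78726196289062), (73.7137451171875, 71.63134002685547), 59.42676544189453) [ 0.43482878 -0.11268861  0.04352838]
tray 59 ((417.5715637207031, -153.02532958984375), (62.611228942871094, 102.07081604003906), 59.63919448852539)
table [ 4.32419916e-01 -2.41656974e-01  3.94456640e-04]
```

{"name": "send_rows", "arguments": {
  "moves": [
    [0, -0.408, -0.505, 0.0, 0],
    [0, -0.408, -0.505, 0.0, 0],
    [0, -0.408, -0.505, 0.0, 0],
    [0, -0.408, -0.505, 0.0, 0],
    [0, -0.408, -0.505, 0.0, 0],
    [0, -0.408, -0.505, 0.0, 0],
    [0, -0.408, -0.505, 0.0, 0],
    [0, -0.408, -0.505, 0.0, 0],
    [0, -0.408, -0.505, 0.0, 0],
    [0, -0.408, -0.505, 0.0, 0],
    [0, -0.408, -0.505, 0.0, 0],
    [0, -0.408, -0.505, 0.0, 0]
  ]
}}

```text
time_s: 2.0
eef_pos: [0.3751, -0.0938, 0.2316]
tool_rot: [0.0, 0.227, 0.974, -0.0]
wrist_force: [0.9, 0.6, -1.2]
grip_width: 0.0851
gripper_force: 0.0
```

{"name": "send_rows", "arguments": {
  "moves": [
    [0, 0, 0, 0, 0],
    [0, 0, 0, 0, 0]
  ]
}}

```text
time_s: 2.2
eef_pos: [0.375, -0.0923, 0.2311]
tool_rot: [-0.0, 0.228, 0.974, 0.0]
wrist_force: [0.1, 0.9, 0.7]
grip_width: 0.0856
gripper_force: 0.0
```

Run:
```python
from h import *
im,d,W=cloud("wrist"); save(cv2.resize(im,(768,576)),"w1.png"); np.savez("w1.npz",im=im,W=W)
r=manip.trace("wrist","drawer_grip")
for q in r[:2]: print(q["p"],q["uv"],q["pixels"].sum())
m=r[0]["pixels"]; np.save("m1.npy",m); P=W[m]; P=P[~np.isnan(P[:,0])]
for lo,hi in [(.037,.05),(.028,.036),(.015,.028)]:
    s=P[(P[:,2]>lo)&(P[:,2]<hi)]; print(lo,len(s),cv2.minAreaRect(s[:,:2].astype(np.float32)*1000) if len(s)>5 else 0, s.mean(0))
C=im[m][~np.isnan(W[m][:,0])].astype(int).sum(1)
s=P[(C<200)&(P[:,2]>.028)&(P[:,2]<.04)]; print("handle top",len(s),cv2.minAreaRect(s[:,:2].astype(np.float32)*1000))
T=np.load("top.npz"); print("disc", np.round(T["W"][240:262:4,300:325:4,2],3))
```

```text
0.88 [223.8, 228.9] 4232
0.037 484 ((419.00079345703125, -152.7669677734375), (83.34677124023438, 9.114461898803711), 59.25080490112305) [ 0.41983954 -0.15329201  0.04073628]
0.028 1324 ((414.52435302734375, -147.96578979492188), (80.80183410644531, 126.59290313720703), 45.32333755493164) [ 0.40697227 -0.14554708  0.03304152]
0.015 668 ((412.7384033203125, -151.69903564453125), (80.44600677490234, 125.42456817626953), 76.59614562988281) [ 0.4361551  -0.165432    0.02164936]
handle top 1115 ((412.7603759765625, -151.79368591308594), (72.73702239990234, 121.77880859375), 81.70161437988281)
disc [[ 0.002  0.005 -0.     0.001  0.003  0.002  0.   ]
 [ 0.002  0.002  0.004  0.001  0.001  0.     0.001]
 [ 0.005  0.002 -0.001  0.003  0.002  0.003 -0.001]
 [ 0.002  0.002 -0.     0.002  0.002 -0.002  0.001]
 [ 0.001  0.001 -0.    -0.     0.002  0.001  0.002]
 [ 0.002  0.    -0.003  0.002 -0.001  0.     0.001]]
```

View pics/w1.png

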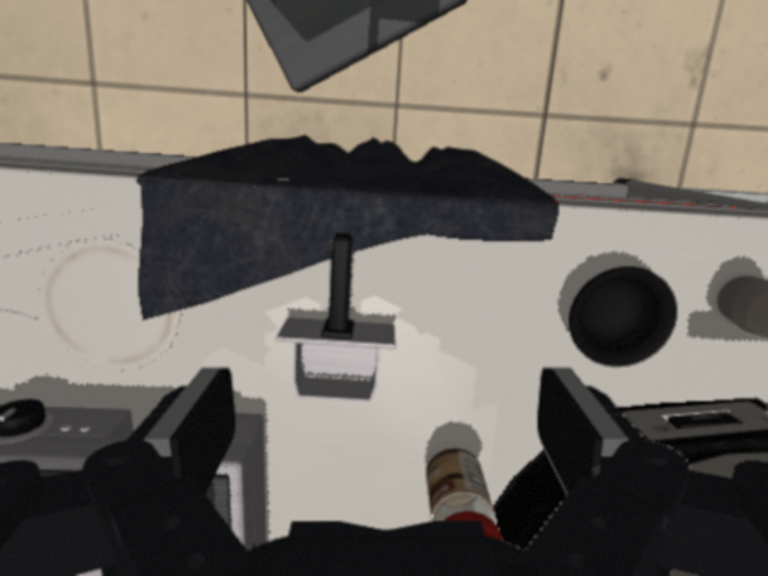

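The wrist picture shows the drawer plate at about (337,330) with its handle running up to (342,238) over the flat cloth. The ring by the grill is only a flat mark, and the way to the grill is clear.

```bash
cat > dr.py <<'E'
from h import *
def drawer(W,c0,yaw):
    # refine: handle line and plate in drawer frame guess
    for _ in range(4):
        x=np.array([np.cos(yaw),np.sin(yaw)]); y=np.array([-x[1],x[0]])
        P=W.reshape(-1,3); P=P[~np.isnan(P[:,0])]
        a=(P[:,:2]-c0)@x; b=(P[:,:2]-c0)@y
        h=(a>-.072)&(a<-.012)&(abs(b)<.014)&(P[:,2]>.029)&(P[:,2]<.042)
        p=(abs(a)<.012)&(abs(b)<.046)&(P[:,2]>.038)&(P[:,2]<.048)
        k=np.polyfit(a[h],b[h],1); kp=np.polyfit(b[p],a[p],1)
        hy=(np.percentile(b[h],3)+np.percentile(b[h],97))/2
        pa=np.median(a[p]); pb=(b[p].min()+b[p].max())/2
        c0=c0+x*(pa+.002)+y*hy; yaw+=np.arctan(k[0])
    e=(abs(b)<.006)&(P[:,2]>.02)&(P[:,2]<.042)&(a<-.02)
    print("face",c0.round(4),"yaw",np.degrees(yaw).round(2),"plateyaw off",np.degrees(-kp[0]).round(2),"pb-hy",round(pb-hy,4),h.sum(),p.sum(),"ztop h,p",np.median(P[h][:,2]).round(4),np.median(P[p][:,2]).round(4),"end",a[e&(a>-.1)].min().round(4))
    return c0,yaw
if __name__=="__main__":
    for f in ["w1","scene","top"]:
        c,y=drawer(np.load(f+".npz")["W"],np.array([.4195,-.153]),np.radians(-30.5))
    o=manip.get_obs(); print(o["eef_pos"],o["tool_rot"])
E
python3 dr.py
```

```text
face [ 0.4221 -0.1538] yaw -30.17 plateyaw off 0.03 pb-hy -0.0009 752 435 ztop h,p 0.0343 0.0416 end -0.0748
face [ 0.422  -0.1561] yaw -30.69 plateyaw off 0.5 pb-hy 0.0001 124 61 ztop h,p 0.0344 0.0413 end -0.0757
face [ 0.4201 -0.1543] yaw -30.23 plateyaw off 0.05 pb-hy -0.0001 106 51 ztop h,p 0.0344 0.0421 end -0.0747
[ 0.37485181 -0.09077036  0.23132651] [-1.20197304e-04  2.26030266e-01  9.74120264e-01  1.23834215e-04]
```

{"name": "send_rows", "arguments": {
  "moves": [
    [0, -0.0175, -0.032, 0.03, 4.1],
    [0, -0.0175, -0.032, 0.13, 4.1],
    [0, -0.0175, -0.032, 0.13, 4.1],
    [0, -0.0175, -0.032, 0.13, 4.1],
    [0, -0.0175, -0.032, 0.13, 4.1],
    [0, -0.0175, -0.032, 0.13, 4.1]
  ]
}}

```text
time_s: 2.9
eef_pos: [0.3779, -0.1281, 0.1036]
tool_rot: [0.002, 0.26, 0.965, -0.001]
wrist_force: [-0.1, 0.2, 0.1]
grip_width: 0.0854
gripper_force: 0.0
```

Run:
```python
from h import *
from dr import drawer
im,d,W=cloud("wrist")
try: drawer(W,np.array([.4215,-.1545]),np.radians(-30.2))
except Exception as e: print(e)
for _ in range(3):
    manip.get_image("top"); o=manip.get_obs(); q=o["tool_rot"]; print(o["eef_pos"].round(4),"tool y deg",round(2*np.degrees(np.arctan2(q[2],q[1]))-90,2))
```

```text
face [ 0.4217 -0.1552] yaw -30.22 plateyaw off -0.19 pb-hy -0.0004 1783 1048 ztop h,p 0.0342 0.0413 end -0.0745
[ 0.3777 -0.1283  0.1033] tool y deg 59.78
[ 0.3775 -0.1283  0.1031] tool y deg 59.77
[ 0.3773 -0.1282  0.1027] tool y deg 59.75
```

{"name": "send_rows", "arguments": {
  "moves": [
    [0, 0, 0, 0.04, 0],
    [0, 0, 0, 0.08, 0],
    [0, 0, 0, 0.096, 0],
    [0, 0, 0, 0.096, 0],
    [1, 0, 0, 0.096, 0],
    [1, 0, 0, 0.096, 0],
    [1, 0, 0, 0.096, 0],
    [1, 0, 0, 0.096, 0],
    [1, 0, 0, 0.096, 0],
    [1, 0, 0, 0.096, 0],
    [1, 0, 0, 0.096, 0]
  ],
  "force": 40
}}

```text
time_s: 4.2
eef_pos: [0.3768, -0.1281, 0.0056]
tool_rot: [0.0, 0.261, 0.965, -0.0]
wrist_force: [-0.8, 0.5, 7.3]
grip_width: 0.0132
gripper_force: 45.5
```

Run:
```python
from h import *
o=manip.get_obs(); q=o["tool_rot"]; print(o["eef_pos"].round(4),"tool y deg",round(2*np.degrees(np.arctan2(q[2],q[1]))-90,2),o["grip_width"],o["gripper_force"],o["wrist_force"])
# grill pose from lid + bar: fit per camera, colour-free
from fit import bar
for c in ["scene","top"]:
    W=np.load(c+".npz")["W"]; P=W.reshape(-1,3); P=P[~np.isnan(P[:,0])]
    B=bar(W); B=B[B[:,2]>.172]
    m=B[:,:2].mean(0); u,s,v=np.linalg.svd(B[:,:2]-m); dirn=v[0]*np.sign(v[0][1]); yaw=np.arctan2(-dirn[0],dirn[1])
    M=(P[:,2]>.112)&(P[:,2]<.13)&(P[:,0]>.3)&(P[:,0]<.65)&(P[:,1]<-.2)&(P[:,1]>-.55)
    r=cv2.minAreaRect(P[M][:,:2].astype(np.float32)); 
    for yw in [yaw, np.radians(-29)]:
        x=np.array([np.cos(yw),np.sin(yw)]);y=np.array([-x[1],x[0]])
        b=(B[:,:2]-m)@y; bm=m+y*(b.min()+b.max())/2
        a=(P[:,:2]-bm)@x; bb=(P[:,:2]-bm)@y
        # housing front plane below lid, in bar frame expected a=-.030
        f=(P[:,2]>.03)&(P[:,2]<.062)&(a<-.01)&(a>-.06)&(abs(bb)<.1)
        k=np.polyfit(bb[f],a[f],1) if f.sum()>20 else None
        print(c,np.degrees(yw).round(2),"barmid",bm.round(4),"front",f.sum(),np.median(a[f]) if f.sum() else 0,k, "lid yaw",r[2]-90,"slot",(bm-.03*x+.04*y).round(4))
```

```text
[ 0.3768 -0.1281  0.0056] tool y deg 59.73 0.01315603895981292 45.532159209251404 [-0.75533205  0.50856085  7.26810475]
scene -29.43 barmid [ 0.4321 -0.3549] front 390 -0.02820913877021306 [ 0.04319548 -0.02981919] lid yaw -28.953243255615234 slot [ 0.4256 -0.3053]
scene -29.0 barmid [ 0.432  -0.3548] front 391 -0.028412512351898164 [ 0.05021688 -0.02979543] lid yaw -28.953243255615234 slot [ 0.4252 -0.3053]
top -27.99 barmid [ 0.4321 -0.354 ] front 174 -0.02919061969999215 [ 0.04040644 -0.03082941] lid yaw -28.886497497558594 slot [ 0.4244 -0.3046]
top -29.0 barmid [ 0.4321 -0.3541] front 174 -0.02962598638149322 [ 0.02297022 -0.03080582] lid yaw -28.886497497558594 slot [ 0.4253 -0.3045]
```

{"name": "send_rows", "arguments": {
  "moves": [
    [1, 0, 0, -0.003, 0],
    [1, -0.003, -0.03, -0.003, 0],
    [1, -0.0065, -0.06, -0.003, -0.6],
    [1, -0.01, -0.09, -0.003, -1.2],
    [1, -0.0137, -0.12, -0.003, -1.2],
    [1, -0.0137, -0.131, -0.003, -1.2],
    [1, -0.0137, -0.131, -0.003, -1.2],
    [1, -0.0137, -0.131, -0.003, -1.2]
  ]
}}

```text
time_s: 5.0
eef_pos: [0.3224, -0.247, 0.0082]
tool_rot: [-0.0, 0.251, 0.968, 0.0]
wrist_force: [-0.1, -0.6, -1.3]
grip_width: 0.0133
gripper_force: 44.5
```

Run:
```python
from h import *
from dr import drawer
im,d,W=cloud("wrist"); save(cv2.resize(im,(768,576)),"w2.png"); np.savez("w2.npz",im=im,W=W)
ims,ds,Ws=cloud("scene"); save(cv2.resize(ims[170:330,200:420],None,fx=3.5,fy=3.5),"s2.png")
np.savez("s2.npz",im=ims,W=Ws)
imt,dt,Wt=cloud("top"); np.savez("t2.npz",im=imt,W=Wt)
for w in [W,Ws,Wt]:
    try: drawer(w,np.array([.3684,-.2735]),np.radians(-29))
    except Exception as e: print(e)
o=manip.get_obs(); q=o["tool_rot"]; print(o["eef_pos"].round(4),"tool y deg",round(2*np.degrees(np.arctan2(q[2],q[1]))-90,2),o["grip_width"],o["gripper_force"],o["wrist_force"])
```

```text
expected non-empty vector for x
face [ 0.3671 -0.2745] yaw -29.46 plateyaw off 1.82 pb-hy -0.0078 66 73 ztop h,p 0.0363 0.0426 end -0.0746
expected non-empty vector for x
[ 0.3228 -0.2469  0.0083] tool y deg 61.01 0.013206233849031485 44.541943073272705 [ 0.29303791  0.37378068 -0.92499069]
```

View pics/w2.png

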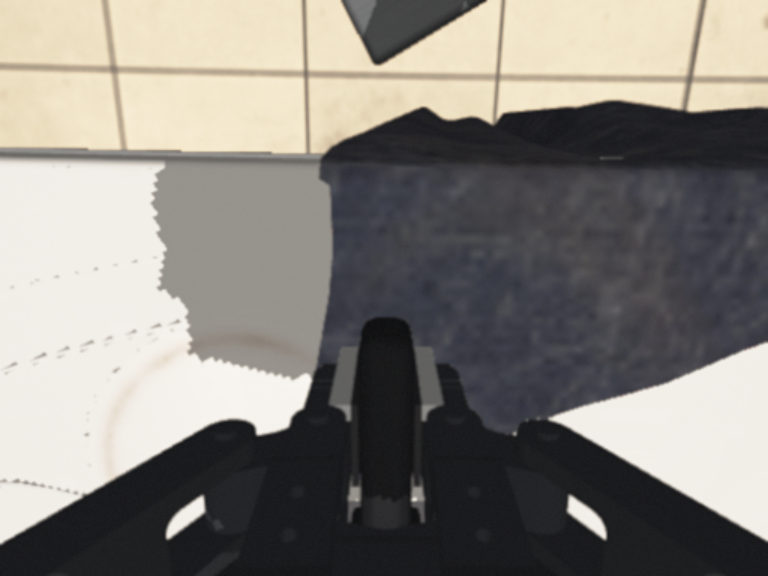

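View pics/s2.png

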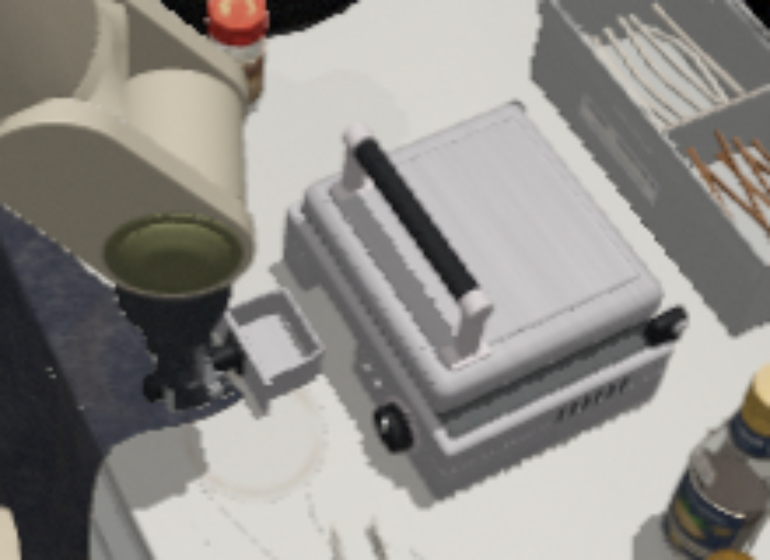

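The wrist view shows the handle held between the pads at about (385,430). The scene crop shows the drawer squarely in front of the slot, nose at about (300,330), with the lid shut. I'll check lateral alignment and camera clearance.

Run:
```python
from h import *
cal=manip.get_calibration("wrist"); o=manip.get_obs()
yw=np.radians(-29); x=np.array([np.cos(yw),np.sin(yw)]);y=np.array([-x[1],x[0]])
C=-cal["R"].T@cal["t"]; dlt=C-o["eef_pos"]; print("cam rel tcp along grill x,y,z",dlt[:2]@x,dlt[:2]@y,dlt[2])
for f in ["s2","t2"]:
    W=np.load(f+".npz")["W"]; P=W.reshape(-1,3); P=P[~np.isnan(P[:,0])]
    bm=np.array([.4321,-.3545]); a=(P[:,:2]-bm)@x-.06; b=(P[:,:2]-bm)@y  # grill frame
    B=(P[:,2]>.16)&(P[:,2]<.19)&(abs(a+.06)<.015)&(abs(b)<.1)
    print(f,"bar y",b[B].min(),b[B].max(),"x",np.median(a[B]), end=" ")
    L=(P[:,2]>.115)&(P[:,2]<.128)&(abs(a)<.12)&(abs(b)<.13)
    print("lid y",np.percentile(b[L],.5),np.percentile(b[L],99.5),"x",np.percentile(a[L],.5),np.percentile(a[L],99.5))
    H=(P[:,2]>.05)&(P[:,2]<.08)&(abs(a)<.12)&(abs(b)<.14)
    print(" housing y",np.percentile(b[H],1),np.percentile(b[H],99))
    for z0,z1,a0,a1 in [(.028,.041,-.145,-.11),(.038,.05,-.165,-.148)]:
        D=(P[:,2]>z0)&(P[:,2]<z1)&(a>a0)&(a<a1)&(abs(b-.04)<.055)
        if D.sum()>5: print("  drawer",D.sum(),"y",b[D].min(),b[D].max(),"x",a[D].min(),a[D].max(),"z",np.median(P[D][:,2]))
```

```text
cam rel tcp along grill x,y,z -0.06932516870197351 -0.0005922934759119959 0.14229705813112306
s2 bar y -0.07855295195789062 0.08057640478680833 x -0.06108840560874433 lid y -0.08950915676843078 0.08918662213874012 x -0.08596740840069354 0.08368988799899968
 housing y -0.11065348797405375 0.10186888128811278
  drawer 49 y 0.007705415836332604 0.07303413707656843 x -0.14382834191288946 -0.1100722273093441 z 0.03248347611495172
  drawer 72 y -0.0023693175830710607 0.06367911947291631 x -0.16389346411634398 -0.1532913148550254 z 0.04278253791979062
t2 bar y -0.07771666781831107 0.07833025427918772 x -0.0605339236700671 lid y -0.0888061092368204 0.08893263611189363 x -0.08751097154825838 0.0836940801883033
 housing y -0.10919525804675147 0.10971836011861794
  drawer 24 y 0.009977816995605989 0.0711356982923559 x -0.1333474234649082 -0.11008000176606499 z 0.033851611541379945
```

{"name": "send_rows", "arguments": {
  "moves": [
    [1, 0, -0.0006, 0.0022, 0],
    [1, -0.01, -0.0006, 0.0022, 0],
    [1, -0.02, -0.0006, 0.0022, 0],
    [1, -0.03, -0.0006, 0.0022, 0],
    [1, -0.04, -0.0006, 0.0022, 0],
    [1, -0.05, -0.0006, 0.0022, 0],
    [1, -0.058, -0.0006, 0.0022, 0],
    [1, -0.058, -0.0006, 0.0022, 0]
  ]
}}

```text
time_s: 5.95
eef_pos: [0.3738, -0.2774, 0.0061]
tool_rot: [0.0, 0.251, 0.968, -0.0]
wrist_force: [-0.5, 0.0, -1.7]
grip_width: 0.0131
gripper_force: 44.5
```

{"name": "send_rows", "arguments": {
  "moves": [
    [1, -0.002, 0, 0, 0],
    [1, -0.004, 0, 0, 0],
    [1, -0.006, 0, 0, 0],
    [1, -0.007, 0, 0, 0],
    [1, -0.007, 0, 0, 0]
  ]
}}

```text
time_s: 6.45
eef_pos: [0.3791, -0.2802, 0.0061]
tool_rot: [0.0, 0.251, 0.968, -0.0]
wrist_force: [-0.6, -1.0, -0.7]
grip_width: 0.0129
gripper_force: 44.6
```

{"name": "send_rows", "arguments": {
  "moves": [
    [1, -0.001, 0, 0, 0],
    [1, -0.002, 0, 0, 0],
    [1, -0.003, 0, 0, 0],
    [1, -0.003, 0, 0, 0]
  ]
}}

```text
time_s: 6.85
eef_pos: [0.3801, -0.2808, 0.006]
tool_rot: [-0.002, 0.251, 0.968, 0.001]
wrist_force: [-9.4, 0.8, 2.8]
grip_width: 0.0133
gripper_force: 45.2
```

{"name": "send_rows", "arguments": {
  "moves": [
    [1, -0.001, 0, 0, 0],
    [1, -0.002, 0, 0, 0],
    [1, -0.002, 0, 0, 0]
  ]
}}

```text
time_s: 7.15
eef_pos: [0.3802, -0.2809, 0.0059]
tool_rot: [-0.004, 0.25, 0.968, 0.001]
wrist_force: [-19.5, 2.3, 8.5]
grip_width: 0.0132
gripper_force: 46.1
```

Run:
```python
from h import *
ims,ds,W=cloud("scene"); save(cv2.resize(ims[180:300,200:350],None,fx=5,fy=4.9),"s3.png")
o=manip.get_obs(); print(o["eef_pos"].round(4),o["wrist_force"].round(1))
```

```text
[ 0.3802 -0.2809  0.0059] [-18.8   1.7   8.5]
```

View pics/s3.png

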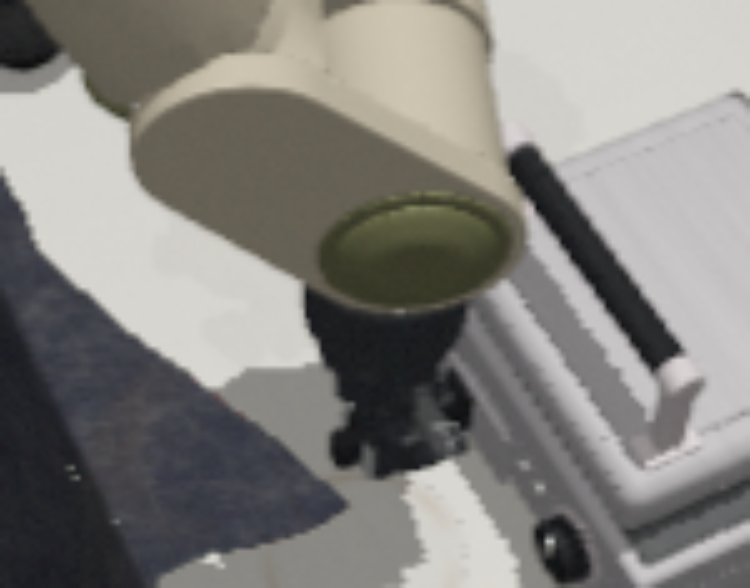

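{"name": "send_rows", "arguments": {
  "moves": [
    [1, 0.002, 0, 0, 0],
    [1, 0.004, 0, 0, 0],
    [0, 0.004, 0, 0, 0],
    [0, 0.004, 0, 0, 0],
    [0, 0.004, 0, 0, 0],
    [0, 0.004, 0, 0, 0],
    [0, 0.004, 0, -0.03, 0],
    [0, 0.01, 0, -0.08, 0],
    [0, 0.04, 0, -0.12, 0],
    [0, 0.04, 0, -0.16, 0],
    [0, 0.04, 0, -0.16, 0],
    [0, 0.04, 0, -0.16, 0]
  ]
}}

```text
time_s: 8.4
eef_pos: [0.3486, -0.2633, 0.1665]
tool_rot: [0.001, 0.251, 0.968, -0.001]
wrist_force: [0.2, -0.4, -0.4]
grip_width: 0.0857
gripper_force: 0.0
```

Run:
```python
from h import *
from dr import drawer
yw=np.radians(-29); x=np.array([np.cos(yw),np.sin(yw)]);y=np.array([-x[1],x[0]])
bm=np.array([.4321,-.3545])
for c in ["scene","top","wrist"]:
    im,d,W=cloud(c)
    if c=="wrist": save(cv2.resize(im,(768,576)),"w4.png")
    try:
        f,yaw=drawer(W,bm-.03*x+.04*y,yw); print(c,"face in grill",((f-bm)@x-.06).round(4),((f-bm)@y).round(4))
    except Exception as e: print(c,e)
    P=W.reshape(-1,3); P=P[~np.isnan(P[:,0])]; a=(P[:,:2]-bm)@x-.06; b=(P[:,:2]-bm)@y
    e=(abs(b-.04)<.006)&(P[:,2]>.026)&(P[:,2]<.042)&(a<-.1)&(a>-.2); print(c,"handle end",a[e].min() if e.any() else 0,"(want -.166)",e.sum())
    p=(abs(b-.04)<.04)&(P[:,2]>.01)&(P[:,2]<.04)&(abs(b-.04)>.012)&(a<-.085)&(a>-.12); print("plate front",np.median(a[p]) if p.any() else 0,"(want -.094)",p.sum())
o=manip.get_obs(); print(o["eef_pos"])
```

```text
face [ 0.4256 -0.3068] yaw -29.39 plateyaw off 0.09 pb-hy -0.0005 133 88 ztop h,p 0.0344 0.0423 end -0.0758
scene face in grill -0.0888 0.0386
scene handle end -0.16455187726124118 (want -.166) 113
plate front -0.09190834775393916 (want -.094) 85
top expected non-empty vector for x
top handle end -0.10125581683073187 (want -.166) 1
plate front 0 (want -.094) 0
face [ 0.4263 -0.3063] yaw -29.04 plateyaw off 0.08 pb-hy 0.0 1031 939 ztop h,p 0.0341 0.0417 end -0.0757
wrist face in grill -0.0884 0.0393
wrist handle end -0.1641587086520681 (want -.166) 963
plate front -0.09204885431448165 (want -.094) 987
[ 0.34820609 -0.2628117   0.16487489]
```

View pics/w4.png

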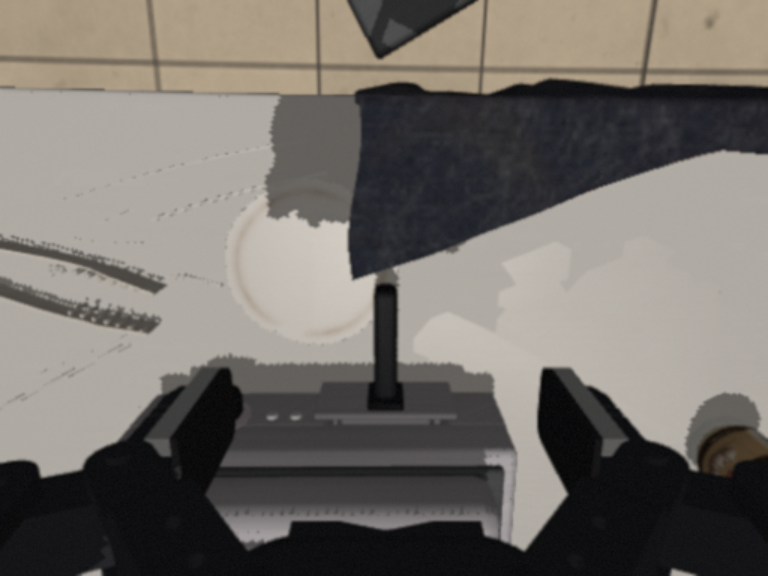

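The wrist view shows the drawer plate flush against the front at about (385,395), which agrees with the measured position (home to within 2 mm). Now the lid.

```bash
python3 -c "
from h import *
print(manip.get_obs()['qpos'].round(3))"
```

```text
[-0.919  0.254  1.704  0.     1.187 -1.983]
```

{"name": "send_rows", "arguments": {
  "moves": [
    [0, 0, 0, -0.04, 0],
    [0, 0, 0, -0.08, 0],
    [0, 0, 0, -0.08, 0],
    [0, 0, 0, -0.08, 0]
  ]
}}

```text
time_s: 8.95
eef_pos: [0.3485, -0.2631, 0.2453]
tool_rot: [-0.0, 0.251, 0.968, 0.0]
wrist_force: [-0.2, 0.0, -0.4]
grip_width: 0.0855
gripper_force: 0.0
```

{"name": "send_rows", "arguments": {
  "moves": [
    [0, -0.01, -0.003, 0, 8],
    [0, -0.02, -0.006, 0, 16],
    [0, -0.03, -0.01, 0, 24],
    [0, -0.04, -0.013, 0, 32],
    [0, -0.05, -0.017, 0, 40],
    [0, -0.06, -0.02, 0, 48],
    [0, -0.07, -0.023, 0, 56],
    [0, -0.08, -0.027, 0, 64],
    [0, -0.09, -0.03, 0, 72],
    [0, -0.1, -0.033, 0, 80],
    [0, -0.11, -0.036, 0, 88],
    [0, -0.118, -0.0395, 0, 90]
  ]
}}

```text
time_s: 10.15
eef_pos: [0.4324, -0.3549, 0.2434]
tool_rot: [-0.002, 0.863, 0.505, -0.0]
wrist_force: [-0.1, -0.5, 0.5]
grip_width: 0.0854
gripper_force: 0.0
```

{"name": "send_rows", "arguments": {
  "moves": [
    [0, 0, 0, 0, 0],
    [0, 0, 0, 0, 0]
  ]
}}

```text
time_s: 10.35
eef_pos: [0.4321, -0.3546, 0.2444]
tool_rot: [-0.002, 0.862, 0.508, -0.0]
wrist_force: [-0.4, -0.4, 0.6]
grip_width: 0.0852
gripper_force: 0.0
```

Run:
```python
from h import *
from fit import bar
yw=np.radians(-29); x=np.array([np.cos(yw),np.sin(yw)]);y=np.array([-x[1],x[0]]); bm=np.array([.4321,-.3545])
im,d,W=cloud("wrist"); o=manip.get_obs(); q=o["tool_rot"]
print(o["eef_pos"],"tooly",2*np.degrees(np.arctan2(q[2],q[1]))-90, "in grill",(o["eef_pos"][:2]-bm)@x-.06,(o["eef_pos"][:2]-bm)@y)
P=W.reshape(-1,3);P=P[~np.isnan(P[:,0])]; a=(P[:,:2]-bm)@x-.06; b=(P[:,:2]-bm)@y
B=(P[:,2]>.16)&(P[:,2]<.19)&(abs(a+.06)<.025)&(abs(b)<.1)
print(B.sum(),a[B].min(),a[B].max(),b[B].min(),b[B].max(),P[B][:,2].max(), np.polyfit(b[B],a[B],1))
```

```text
[ 0.432032   -0.35454495  0.24488403] tooly -29.006870973861346 in grill -0.060037681230512924 -7.227523698949572e-05
6555 -0.06605196548583613 -0.04681828171463324 -0.08001688938149933 0.07843950798495719 0.18561914467577154 [-0.00301314 -0.05640717]
```

{"name": "send_rows", "arguments": {
  "moves": [
    [0, 0, 0.002, 0.03, 0],
    [0, 0, 0.002, 0.06, 0],
    [0, 0, 0.002, 0.09, 0],
    [0, 0, 0.002, 0.09, 0],
    [1, 0, 0.002, 0.09, 0],
    [1, 0, 0.002, 0.09, 0],
    [1, 0, 0.002, 0.09, 0],
    [1, 0, 0.002, 0.09, 0],
    [1, 0, 0.002, 0.09, 0],
    [1, 0, 0.002, 0.09, 0],
    [1, 0, 0.002, 0.09, 0]
  ],
  "force": 40
}}

```text
time_s: 11.5
eef_pos: [0.4337, -0.3558, 0.157]
tool_rot: [-0.0, 0.862, 0.507, -0.0]
wrist_force: [-3.0, 1.7, 4.6]
grip_width: 0.0168
gripper_force: 39.3
```

{"name": "send_rows", "arguments": {
  "moves": [
    [1, 0, 0.006, -0.0097, 0],
    [1, 0, 0.0126, -0.0191, 0],
    [1, 0, 0.0197, -0.028, 0],
    [1, 0, 0.0275, -0.0364, 0],
    [1, 0, 0.0357, -0.0443, 0],
    [1, 0, 0.0445, -0.0516, 0],
    [1, 0, 0.0445, -0.0516, 0],
    [1, 0, 0.0445, -0.0516, 0]
  ]
}}

```text
time_s: 12.3
eef_pos: [0.4701, -0.3758, 0.2092]
tool_rot: [-0.003, 0.862, 0.507, -0.002]
wrist_force: [-18.7, 10.7, 14.8]
grip_width: 0.0168
gripper_force: 40.3
```

{"name": "send_rows", "arguments": {
  "moves": [
    [1, 0, -0.0028, -0.0035, 0],
    [1, 0, 0.0067, -0.0104, 0],
    [1, 0, 0.0166, -0.0167, 0],
    [1, 0, 0.0269, -0.0223, 0],
    [1, 0, 0.0375, -0.0272, 0],
    [1, 0, 0.0375, -0.0272, 0]
  ]
}}

```text
time_s: 12.9
eef_pos: [0.5054, -0.3953, 0.2363]
tool_rot: [-0.001, 0.862, 0.507, -0.001]
wrist_force: [-9.2, 6.7, 8.4]
grip_width: 0.0164
gripper_force: 42.3
```

```bash
cat > lid.py <<'E'
from h import *
yw=np.radians(-29); x=np.array([np.cos(yw),np.sin(yw)]);y=np.array([-x[1],x[0]]); bm=np.array([.4321,-.3545])
o=manip.get_obs(); e=o["eef_pos"]; g=np.array([(e[:2]-bm)@x-.06,e[2]+manip.tcp_to_grasp]); r=g-[.092,.088]
print("grasp grill",g.round(4),"R",np.hypot(*r).round(4),"angle by grasp",np.degrees(np.arctan2(r[1],-r[0]))-29.5,"F x,z",o["wrist_force"][:2]@x,o["wrist_force"][2])
for c in ["scene","top"]:
    im,d,W=cloud(c); 
    if c=="scene": save(im,"lid_%d.png"%(o["time_s"]*100))
    P=W.reshape(-1,3);P=P[~np.isnan(P[:,0])]; a=(P[:,:2]-bm)@x-.06; b=(P[:,:2]-bm)@y
    # points on the lid's upper plane: offset 35mm above hinge along lid normal -> scan angle
    dx=a-.092; dz=P[:,2]-.088; best=[]
    for t in np.arange(0,60,.25):
        s,cc=np.sin(np.radians(t)),np.cos(np.radians(t))
        u=dx*cc-dz*s; n=dx*s+dz*cc
        best.append((((abs(n-.035)<.0015)&(u<-.03)&(u>-.165)&(abs(b)<.085)).sum(),t))
    k=max(best); s,cc=np.sin(np.radians(k[1])),np.cos(np.radians(k[1]))
    u=dx*cc-dz*s; n=dx*s+dz*cc; m=(abs(n-.035)<.006)&(u<-.04)&(u>-.14)&(abs(b)<.08)
    p=np.polyfit(u[m],n[m],1); print(c,k,m.sum(),"lid angle",k[1]-np.degrees(p[0]))
E
python3 lid.py
```

```text
grasp grill [0.0239 0.255 ] R 0.1804 angle by grasp 38.30080945578986 F x,z -11.280092715379062 8.393778611448724
scene (np.int64(1057), np.float64(37.25)) 878 lid angle 37.10881971739333
top (np.int64(75), np.float64(35.5)) 53 lid angle 34.60096547455369
```

{"name": "send_rows", "arguments": {
  "moves": [
    [1, 0, 0.005, -0.004, 0],
    [1, 0, 0.011, -0.006, 0],
    [1, 0, 0.017, -0.008, 0],
    [1, 0, 0.023, -0.0095, 0],
    [1, 0, 0.023, -0.0095, 0],
    [1, 0, 0.023, -0.0095, 0]
  ]
}}

```text
time_s: 13.6
eef_pos: [0.5251, -0.4061, 0.2456]
tool_rot: [-0.001, 0.862, 0.507, -0.0]
wrist_force: [-6.5, 5.2, 6.7]
grip_width: 0.0166
gripper_force: 41.0
```

```bash
python3 lid.py; sed 's/im,d,W=cloud(c);/Z=np.load(c+".npz");im,W=Z["im"],Z["W"];/; s/save(im/0 and save(im/' lid.py > lid0.py; echo shut check; python3 lid0.py | tail -2; ls pics | grep lid
```

```text
grasp grill [0.0464 0.2643] R 0.1821 angle by grasp 45.99841888930668 F x,z -8.231279969996717 6.683936041145755
scene (np.int64(850), np.float64(45.25)) 645 lid angle 44.71996389167072
top (np.int64(51), np.float64(43.25)) 16 lid angle 44.25308161709268
shut check
scene (np.int64(1619), np.float64(0.0)) 1963 lid angle 0.025579037860574996
top (np.int64(1574), np.float64(0.0)) 2027 lid angle -0.03129893954648226
lid_1290.png
lid_1360.png
```

{"name": "send_rows", "arguments": {
  "moves": [
    [1, 0, 0.0008, 0, 0],
    [1, 0, 0.0008, 0, 0],
    [1, 0, 0.0008, 0, 0],
    [1, 0, 0.0008, 0, 0],
    [1, 0, 0.0008, 0, 0],
    [1, 0, 0.0008, 0, 0]
  ]
}}

```text
time_s: 14.3
eef_pos: [0.5256, -0.4064, 0.2457]
tool_rot: [-0.001, 0.862, 0.507, -0.0]
wrist_force: [-7.2, 6.0, 7.4]
grip_width: 0.0163
gripper_force: 41.1
```

```bash
python3 lid.py; python3 -c "
import cv2,glob
im=cv2.imread(sorted(glob.glob('pics/lid_*'))[-1]); cv2.imwrite('pics/fin.png',cv2.resize(im[120:320,160:420],None,fx=2.9,fy=2.9))"
```

```text
grasp grill [0.047  0.2644] R 0.1821 angle by grasp 46.18427987197954 F x,z -9.162554348617668 7.387242915754854
scene (np.int64(836), np.float64(45.5)) 641 lid angle 44.97729165072934
top (np.int64(51), np.float64(43.5)) 13 lid angle 46.018836887518745
```

View pics/fin.png

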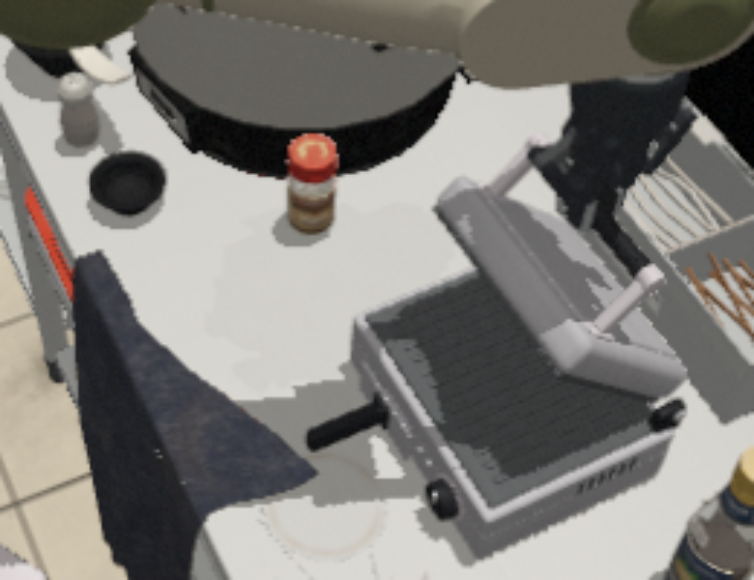

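The picture shows the lid held open by its bar at about (610,215). The drawer is flush at about (385,405), and the jar, bowl and shaker are where they were.

```bash
python3 -c "
from rig import manip
print(manip.finish_job())"
```

```text
the job is handed in; nothing more can be done
None
```

The grease drawer is fully home in its slot, pushed in while the lid was shut. The lid is held by its bar at about 45 degrees (camera measurements 45.0 and 46.0), the jar, shaker and bowl were not touched, and the job is handed in.

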